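# Tip the rinsed bearing balls into the spin dryer

### The job

Pick up the mesh rinse basket by its handle and tip the six bearing balls out through its spout into the drum of the spin dryer, all of them, pouring from close above the drum and never touching the clean balls or tipping them over the basket's sides or back. Stand the empty basket back flat in its drip tray, and then turn the drum by its upright knob one full turn, either way, to see that it runs free under load. Leave the other things on the bench where they are.

Things in the scene. Friction and masses are not known exactly. Their poses are not given: they have to be found in the camera images.
- basket_grip (a point): Centre of the handle grip of the loose steel mesh rinse basket (0.2 to 0.42 kg). x axis: level, towards the spout; y along the grip; z up. The grip is a light wooden block with flat sides, 14 mm thick (x), 66 mm long (y), 24 mm high (z), on a bent rod 103 mm wide (y) across the basket. The basket's foot is 112 mm below this point, the rim of its walls 52 mm below
- basket_floor (a point): Middle of the flat mesh floor of the basket, 15 mm behind (x) and 102 mm below basket_grip, same axes. The floor is 90 mm long (x), 96 mm wide, 10 mm above the foot; side and back walls 50 mm high. In front of it the walls draw in to the spout and the floor rises there at 20 degrees to the lip. The basket starts level in the drip tray, its spout over the tray's edge
- basket_lip (a point): Middle of the spout's open lip, where the balls roll off: 85 mm ahead (x) of and 82 mm below basket_grip, same axes. The spout is 54 mm wide inside; its cheeks end 14 mm above the lip. The balls run out once the basket is tipped spout-down well over 20 degrees; 45 to 50 empties it; they then fly on some 20 to 50 mm past the lip
- drip_tray: Fixed square steel drip tray, 132 mm outside, 126 mm inside, floor 3 mm thick, rim 12 mm high; origin at the middle of its underside on the bench, x and y along its sides. The basket stands in it with its handle grip about 15 mm from the middle and 115 mm above the bench
- dryer: The fixed spin dryer: a round grey housing 189 mm across on rubber feet; origin on its axis at bench height; a drain pipe points along its -x axis, 114 mm out from the axis and 24 mm above the bench. Mind the fixtures behind the bench: an electric motor about 0.3 m high, from 0.64 m ahead of the robot's base and 0.25 to 0.5 m to its left, and a sander table 0.14 m high from 0.76 m ahead
- drum_center (a point): On the dryer's upright axis at the height of the drum's rim, 85 mm above the bench. The steel drum turns in the housing and is open on top: inside radius 71 mm at the floor and 75 mm at the rim, floor 35 mm above the bench, so 50 mm deep; flat rim out to radius 92 mm; in the middle a hub, up to 38 mm wide and 33 mm high
- drum (a joint): Turn of the dryer's drum about its upright axis, rad, 0 at the start, grows anticlockwise seen from above; stops only at 13 either way; light friction (0.04 N m), stays where it is left
- knob (a point): Centre of the grip of the drum's crank knob: an upright black sleeve 16 mm thick and 46 mm high that spins freely on its pin, on the rim of the drum 84 mm from its axis. Its foot is 5 mm above the rim and its top 136 mm above the bench; it travels with the drum
- ball_1_center (a point): Centre of a loose steel bearing ball, 15 mm across, 14 g; six of them lie in the basket at the start
- ball_2_center (a point): Centre of a loose steel bearing ball, 15 mm across, 14 g; six of them lie in the basket at the start
- ball_3_center (a point): Centre of a loose steel bearing ball, 15 mm across, 14 g; six of them lie in the basket at the start
- ball_4_center (a point): Centre of a loose steel bearing ball, 15 mm across, 14 g; six of them lie in the basket at the start
- ball_5_center (a point): Centre of a loose steel bearing ball, 15 mm across, 14 g; six of them lie in the basket at the start
- ball_6_center (a point): Centre of a loose steel bearing ball, 15 mm across, 14 g; six of them lie in the basket at the start
- red_tin: Bystander: round lidded tin, 86 mm across, 94 mm high; origin at the middle of its underside
- wax_tin: Bystander: flat dark round tin, 67 mm across, 32 mm high; origin at the middle of its underside
- sleeve_drum: Bystander: spare sanding drum standing upright, 50 mm across, 112 mm high; origin at the middle of its underside
- cork_block: Bystander: sanding block, 64 x 110 x 36 mm, long in y; origin at the middle of its underside
- offcut: Bystander: wood offcut, 22 x 45 x 22 mm; origin at the middle of its underside

How it is judged:
On the way, in this order (a step that is already met when the one before it is completed fails the run):
1. all six balls lie in the dryer's drum (horizontal distance between each of ball_1_center, ball_2_center, ball_3_center, ball_4_center, ball_5_center, ball_6_center and drum_center below 0.082 m and height (world z) of ball_1_center between 0.03 and 0.085 m and height (world z) of ball_2_center between 0.03 and 0.085 m and height (world z) of ball_3_center between 0.03 and 0.085 m and height (world z) of ball_4_center between 0.03 and 0.085 m and height (world z) of ball_5_center between 0.03 and 0.085 m and height (world z) of ball_6_center between 0.03 and 0.085 m), for 0.2 s.
2. the basket stands flat in the drip tray (x of basket_grip in the frame of drip_tray between -0.045 and 0.045 m and y of basket_grip in the frame of drip_tray between -0.045 and 0.045 m and z of basket_grip in the frame of drip_tray below 0.121 m and angle between basket_grip's own z axis and vertical below 0.08 rad), for 0.2 s.
3. the drum has made one full turn from its start, either way ((value of joint drum above 6.1 rad or value of joint drum below -6.1 rad)), for 0.1 s.
At the end, for the whole second after the job is handed in: All six balls lie in the drum (within 82 mm of its axis, below its rim); the basket stands flat in the drip tray (tilt under 0.08 rad, handle within 45 mm of the tray's middle each way, at most 121 mm up); the drum has turned a full turn either way (6.1 rad or more) and is at rest (all of step 1 and all of step 2 and (value of joint drum above 6.1 rad or value of joint drum below -6.1 rad) and velocity of joint drum between -0.1 and 0.1 rad/s); the robot touches nothing.
It fails at once if the fingers touch a ball (contact force between any of ball_1, ball_2, ball_3, ball_4, ball_5, ball_6 and the fingers above 0.3 N).
It fails at once if the basket is tipped more than 40 degrees over a side or its back (angle between basket_grip's own y axis and vertical below 0.87 rad or angle between basket_grip's own y axis and vertical above 2.27 rad or angle between basket_grip's own x axis and vertical below 0.87 rad).
It fails at once if a ball is dropped from a height (it moves faster than 1.9 m/s) (linear speed of any of ball_1, ball_2, ball_3, ball_4, ball_5, ball_6 above 1.9 m/s).
It fails at once if a bystander is moved by more than 30 mm (distance of any of red_tin, wax_tin, sleeve_drum, cork_block, offcut from where it was at the start of the episode above 0.03 m).
It also fails if it takes over 72 s, if anything falls off the work surface, if the arm or the gripper's body presses on something with over 40 N, if the wrist force passes 120 N, or if a joint passes its speed limit or range.

### The arm

A 7-joint arm with a two-finger parallel gripper is mounted at the origin on a cart in front of the work surface, level with it; the furniture and walls round the work are solid. World frame = base frame: x ahead of the robot, y to its left, z up, the work surface at z = 0. Lengths are in m, angles in rad, forces in N, time in s.
With the tool pointing down it reaches from about 0.425 to 0.925 m from the base axis. Payload 6.8 kg.
Tool frame: the origin (TCP) lies on the front face of the gripper's body, between the roots of the fingers; the fingertips stand 73 mm ahead of it and the grasp point (between the pads) lies 54 mm ahead of it (env.nose_length is the distance from the TCP to the fingertips, in m); z points along the fingers, y is the direction in which the jaws open and shut (so a half turn about z gives the same grasp; the last joint's range is limited). The gripper opens to 85 mm and grips with 20 to 120 N. Pads are 22 mm wide; open, the fingers measure 114 mm over their backs; the gripper's body (76 mm by 85 mm) begins 54 mm behind the grasp point. The pads swing forward as they close: fully open they stand 13 mm farther back than shut.
Start: joints at [1.175, 0.477, 0.022, 1.555, -0.011, 1.109, -0.083], TCP at [0.192, -0.647, 0.304] pointing down, gripper open.
Joint ranges: [-2.96, 2.96], [-0.34, 2.1], [-1.41, 1.46], [0.24, 2.44], [-1.37, 4.51], [0.17, 1.92], [-2.96, 2.96]. Speed limits (rad/s): [2.39, 2.39, 3.14, 3.14, 3.14, 3.14, 3.14].

### API

Orientations are given as a unit quaternion [w, x, y, z].
In Python, from cell import env, kin, camera, calibration, job gives the robot as it stands. The module is installed in compiled form; this text tells all that it offers. Calls block until the motion is done:
- env.reach(position, orientation): joint-space move of the TCP to a pose.
- env.movel(position, velocity=0.15, rot=None, stop_force=None): straight line of the TCP; rot=None keeps the orientation; velocity is the mean speed in m/s. With stop_force (N) it stops when the force on the tool has changed by that much, and returns True; else False.
- env.goto_joints(angles): joint-space move.
- env.grip(opening, f_grip=None): finger opening in m; f_grip is the grip in N (None keeps the last); returns when the fingers have stopped.
- env.dwell(seconds).
- kin.inverse_kinematics(position, orientation): joint angles nearest the present ones, or None.
- env.get_state(): the state.
- camera(name): name is "side" or "top" or "wrist"; returns (picture, depth): 420x560x3 uint8, blue, green, red; 420x560 float32, m along the optical axis (not along the pixel's ray), 0 where there is no reading.
- calibration(name): a dict with "fx", "fy", "cx", "cy" (pixels), "rvec" (rotation vector, rad) and "tvec" (3), from world to camera coordinates, as OpenCV has them. Camera axes: x right, y down, z forward; pixel columns grow to the right and rows downward; lengths in m; the calibration is good to about 2 mm. The wrist camera is an equidistant fisheye: a pixel r from the principal point sees the ray r / f radians off the axis. A picture is of the moment at which its call begins: read the wrist's pose just before it. calibration takes no time and is no camera call; for the wrist camera it gives the pose at the moment of the call.
A pose or a line that the arm cannot do raises env.PlanningError and nothing moves.
- job.job_done(): hands the job in, once; it reports no verdict.
The state is a dict: "time": time; "qpos": joint angles; "joint_velocities": joint speeds; "joint_torque": joint torques, N m; "tcp_pos": TCP position; "orientation": TCP orientation; "force": force on the tool from outside, world axes, zero at the start; "torque": the same for the moment, N m; "opening": finger opening in m.
Only numpy, scipy, OpenCV 4.12 (cv2) and the standard library are available. Lean on these libraries where they do the work, as an engineer would, in place of code of your own. Each camera call takes 0.05 s, during which the arm holds its last target.

## Working session

There is one attempt and no reset: what is moved stays moved. The work goes in short steps, each a Python script; the robot and the scene stay as the last script left them, time stands still between calls to the robot, and variables do not carry over. Pictures are saved under pics/ and viewed, and the job is handed in when it is done.

```bash
mkdir -p pics; python3 - <<'E'
from cell import env, kin, camera, calibration, job
import cv2, numpy as np
for n in ("side","top","wrist"):
    c=calibration(n); im,d=camera(n); cv2.imwrite(f"pics/{n}0.png",im); np.save(f"{n}0.npy",d)
    R=cv2.Rodrigues(np.array(c["rvec"]))[0]; print(n,{k:np.round(v,3) for k,v in c.items()}, "pos",-R.T@np.array(c["tvec"]).ravel())
s=env.get_state(); print(s, env.nose_length)
E
```

```text
side {'fx': np.float64(414.621), 'fy': np.float64(414.621), 'cx': np.float64(279.076), 'cy': np.float64(209.104), 'rvec': array([ 1.938, -0.071,  0.073]), 'tvec': array([-0.547,  0.104,  1.18 ])} pos [ 0.44601334 -1.1056709   0.53056292]
top {'fx': np.float64(518.554), 'fy': np.float64(518.554), 'cx': np.float64(281.062), 'cy': np.float64(199.602), 'rvec': array([ 2.189, -2.196,  0.083]), 'tvec': array([-0.03 ,  0.551,  1.555])} pos [ 0.44677507 -0.01611322  1.5884983 ]
wrist {'fx': np.float64(325.192), 'fy': np.float64(325.192), 'cx': np.float64(278.021), 'cy': np.float64(209.844), 'rvec': array([-2.322,  1.735,  0.256]), 'tvec': array([-0.675, -0.037,  0.381])} pos [ 0.2618636  -0.62710468  0.37410981]
{'time': 0.15, 'qpos': array([ 1.1748991 ,  0.47760927,  0.02235943,  1.55621928, -0.01147463,
        1.10932119, -0.08308005]), 'joint_velocities': array([ 0.00100884, -0.00202366, -0.00129063, -0.00357917, -0.0026784 ,
       -0.00034227, -0.00118869]), 'joint_torque': array([ 2.55963481e-03, -5.96925259e+01,  1.60998132e+00, -2.81491542e+01,
        1.26247571e-02,  6.57064636e-03, -6.07121521e-06]), 'tcp_pos': array([ 0.19147805, -0.64689641,  0.30315203]), 'orientation': array([-6.94889554e-04,  9.89661487e-01,  1.43421164e-01, -1.65639006e-04]), 'force': array([ 0.09713883,  0.28541324, -0.1812855 ]), 'torque': array([0.0372444 , 0.01688503, 0.01305902]), 'opening': 0.08515542582633359} 0.0726
```

View pics/top0.png

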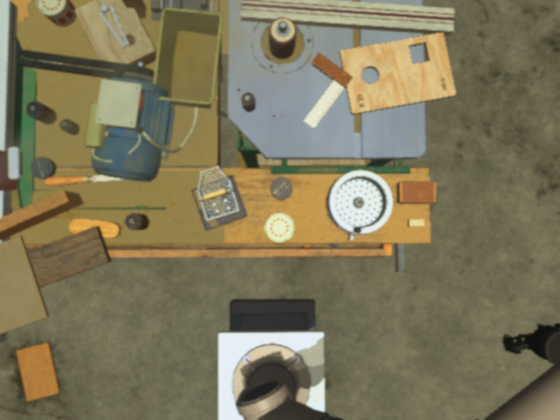

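View pics/side0.png

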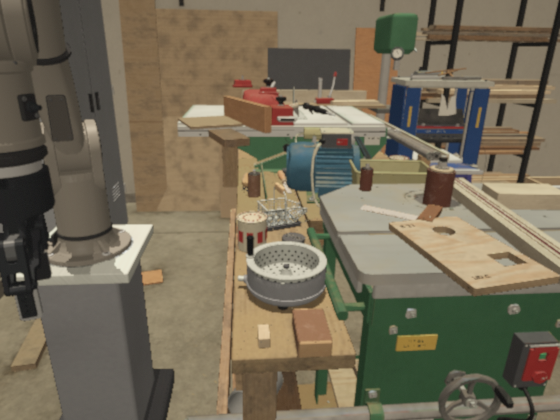

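```bash
cat > h.py <<'E'
from cell import env, kin, camera, calibration, job
import cv2, numpy as np
from scipy.spatial.transform import Rotation as Rn
def cam(n):
    c=calibration(n); R=cv2.Rodrigues(np.array(c["rvec"],float))[0]; t=np.array(c["tvec"],float).ravel(); return c,R,t
def ray(n,u,v,cc=None):
    c,R,t=cc or cam(n); x=(u-c["cx"])/c["fx"]; y=(v-c["cy"])/c["fy"]
    if n=="wrist":
        r=np.hypot(x,y); d=np.array([np.sin(r)*x/max(r,1e-9),np.sin(r)*y/max(r,1e-9),np.cos(r)])
    else: d=np.array([x,y,1.])
    return -R.T@t, R.T@d
def onz(n,u,v,z,cc=None):
    o,d=ray(n,u,v,cc); return o+d*(z-o[2])/d[2]
def proj(n,P,cc=None):
    c,R,t=cc or cam(n); p=R@np.asarray(P,float)+t
    if n=="wrist":
        th=np.arctan2(np.hypot(p[0],p[1]),p[2]); h=max(np.hypot(p[0],p[1]),1e-9); return np.array([c["cx"]+c["fx"]*th*p[0]/h, c["cy"]+c["fy"]*th*p[1]/h])
    return np.array([c["cx"]+c["fx"]*p[0]/p[2], c["cy"]+c["fy"]*p[1]/p[2]])
def crop(im,u0,u1,v0,v1,s,f):
    cv2.imwrite(f,cv2.resize(im[v0:v1,u0:u1],None,fx=s,fy=s,interpolation=cv2.INTER_CUBIC))
E
python3 - <<'E'
from h import *
im=cv2.imread("pics/top0.png"); crop(im,185,265,155,245,6,"pics/t_b.png"); crop(im,310,440,160,250,6,"pics/t_d.png")
im=cv2.imread("pics/side0.png"); crop(im,225,345,180,310,4,"pics/s_b.png")
for n,u,v,z in [("basket",217,195,.115),("dryer",360,202,.085),("red",279,227,.094),("wax",281,188,.032),("sleeve",136,221,.112),("cork",417,192,.036),("off",416,223,.022),("knob",352,236,.136),("front edge",300,243,0),("edge back",300,168,0)]:
    print(n,onz("top",u,v,z).round(3))
E
```

```text
basket [0.558 0.152 0.115]
dryer [ 0.539 -0.26   0.085]
red [ 0.467 -0.024  0.094]
wax [ 0.585 -0.031  0.032]
sleeve [0.485 0.382 0.112]
cork [ 0.571 -0.441  0.036]
off [ 0.478 -0.439  0.022]
knob [ 0.44  -0.228  0.136]
front edge [ 0.419 -0.089  0.   ]
edge back [ 0.649 -0.09   0.   ]
```

View pics/t_b.png

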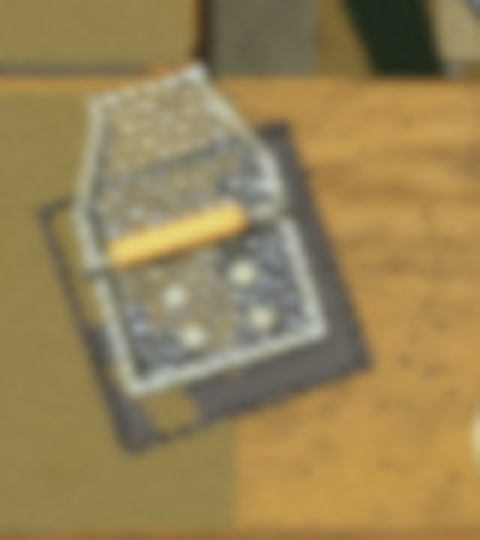

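View pics/t_d.png

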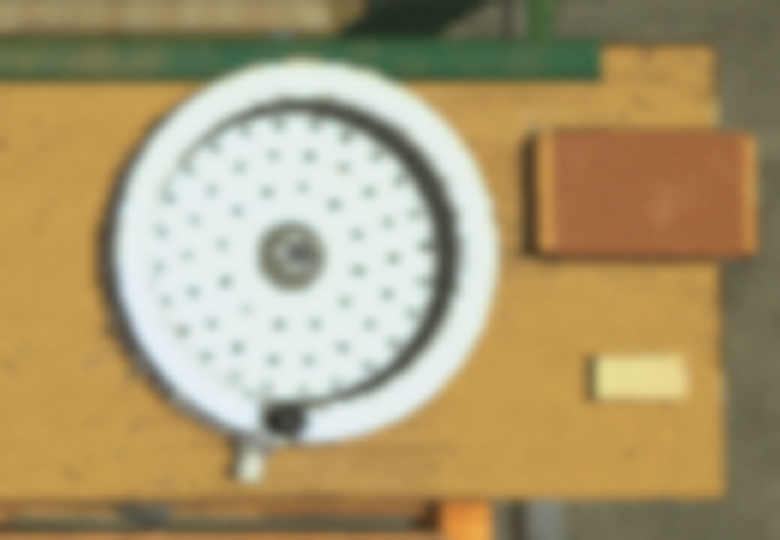

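View pics/s_b.png

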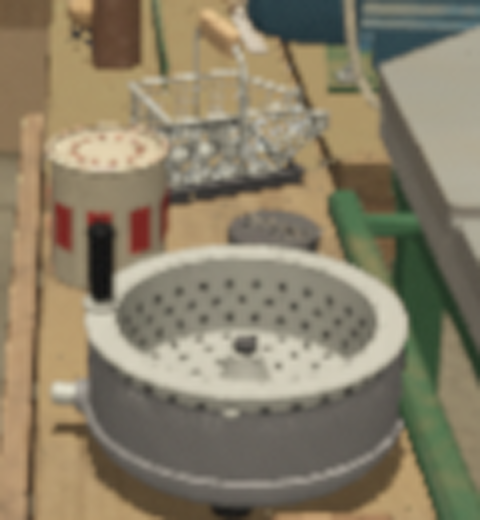

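```bash
python3 - <<'E'
from h import *
im=cv2.imread("pics/top0.png"); hsv=cv2.cvtColor(im,cv2.COLOR_BGR2HSV)
print("grip hsv",hsv[193:196,212:218].tolist()[1])
roi=hsv[185:205,198:230]; 
sub=((hsv[...,2]>185)&(hsv[...,1]>90)&(hsv[...,0]<26)).astype(np.uint8); m=np.zeros_like(sub); m[183:205,198:232]=sub[183:205,198:232]
n,l,st,ce=cv2.connectedComponentsWithStats(m); k=1+np.argmax(st[1:,4]); print(st[k],ce[k])
ys,xs=np.where(l==k); r=cv2.minAreaRect(np.c_[xs,ys].astype(np.float32)); print(r)
cc=cam("top")
P=np.array([onz("top",x,y,.127,cc)[:2] for x,y in zip(xs,ys)]); c=P.mean(0); w,V=np.linalg.eigh(np.cov((P-c).T)); print("grip",c,V[:,1],np.ptp((P-c)@V,axis=0), "yaw h", np.degrees(np.arctan2(V[1,1],V[0,1]))%180-90)
# depth check
d=np.load("top0.npy"); c0,R,t=cc
z=[ (R.T@(np.array([(x-c0["cx"])/c0["fx"],(y-c0["cy"])/c0["fy"],1])*d[y,x]-t))[2] for x,y in zip(xs,ys)]; print("z",np.round(np.percentile(z,[10,50,90]),3))
# drum rim white
m=((hsv[...,1]<60)&(hsv[...,2]>170)).astype(np.uint8); m2=np.zeros_like(m); m2[160:245,315:398]=m[160:245,315:398]
cs,_=cv2.findContours(m2,cv2.RETR_EXTERNAL,cv2.CHAIN_APPROX_NONE); cmax=max(cs,key=cv2.contourArea)
e=cv2.fitEllipse(cv2.convexHull(cmax)); print("rim",e,onz("top",*e[0],.085,cc), e[1][0]/2/c0["fx"]*(1.588-.085))
# red component side of hub dark
m=((hsv[...,2]<90)).astype(np.uint8); 
a=m[222:238,348:368]; ys,xs=np.where(a); print("knob px",xs.mean()+348,ys.mean()+222,len(xs), onz("top",xs.mean()+348,ys.mean()+222,.136,cc))
# tray dark
b=((hsv[...,1]<110)&(hsv[...,2]<120)).astype(np.uint8); b2=np.zeros_like(b); b2[174:235,188:252]=b[174:235,188:252]
cs,_=cv2.findContours(b2,cv2.RETR_EXTERNAL,cv2.CHAIN_APPROX_NONE); q=max(cs,key=cv2.contourArea); r=cv2.minAreaRect(q); print("tray",r,onz("top",*r[0],.006,cc), [onz("top",*p,.012,cc).round(3).tolist() for p in cv2.boxPoints(r)])
E
```

```text
grip hsv [[25, 124, 230], [25, 124, 231], [25, 126, 230], [24, 129, 229], [23, 135, 227], [22, 137, 221]]
[203 189  23  10 102] [213.89215686 193.54901961]
((213.87026977539062, 193.57838439941406), (4.55833101272583, 22.791656494140625), 72.89727020263672)
grip [0.56112464 0.15929186] [-0.2892931   0.95724057] [0.01300375 0.06416883] yaw h 16.815639885589817
z [0.121 0.126 0.13 ]
rim ((360.6422119140625, 201.4918975830078), (62.81552505493164, 63.86944580078125), 139.83590698242188) [ 0.54015625 -0.26223493  0.085     ] 0.09103363998299298
knob px 356.89473684210526 229.42105263157896 19 [ 0.45864997 -0.24232444  0.136     ]
tray ((218.5283203125, 202.80921936035156), (43.99702072143555, 44.44116973876953), 70.14479064941406) [0.54219042 0.15952916 0.006     ] [[0.582, 0.245, 0.012], [0.628, 0.118, 0.012], [0.502, 0.073, 0.012], [0.456, 0.199, 0.012]]
```

```bash
cat >> h.py <<'E'
def tool(yaw,tilt,s):
    """yaw: basket heading, tilt: spout-down; s: sign of tool y along heading"""
    h=np.array([np.cos(yaw),np.sin(yaw),0]); z=np.array([0,0,1.])
    bx=np.cos(tilt)*h-np.sin(tilt)*z; bz=np.sin(tilt)*h+np.cos(tilt)*z
    ty=s*bx; tz=-bz; R=np.c_[np.cross(ty,tz),ty,tz]; q=Rn.from_matrix(R).as_quat(); return bx,bz,q[[3,0,1,2]]
def grip2tcp(g,yaw,tilt,s,up=0.0):
    bx,bz,q=tool(yaw,tilt,s); return np.asarray(g)+bz*(0.054+up), q
def lip2grip(lip,yaw,tilt,s):
    bx,bz,q=tool(yaw,tilt,s); return np.asarray(lip)-0.085*bx+0.082*bz
E
python3 - <<'E'
from h import *
G=np.array([.561,.159,.115]); D=np.array([.540,-.262,.085]); r=np.radians
for s in (1,-1):
    for up in (0.,.2):
        p,q=grip2tcp(G,r(16.8),0,s,up); j=kin.inverse_kinematics(p,q); print(s,up,None if j is None else np.round(j,2))
    for yaw in (-60,-75,-90,-105,-120):
        for t in (0,50):
            h=np.array([np.cos(r(yaw)),np.sin(r(yaw)),0]); lip=D-0.035*h+[0,0,.02]
            p,q=grip2tcp(lip2grip(lip,r(yaw),r(t),s),r(yaw),r(t),s); j=kin.inverse_kinematics(p,q); print(s,yaw,t,p.round(3),None if j is None else np.round(j,2))
E
```

```text
1 0.0 [ 0.24  0.64 -0.84  1.85  0.59  0.92 -0.58]
1 0.2 [ 0.37  0.44 -1.    1.65  0.39  1.26 -0.42]
1 -60 0 [ 0.48  -0.158  0.241] [ 0.49  0.3  -0.34  2.    0.13  0.86 -0.98]
1 -60 50 [ 0.547 -0.275  0.258] [ 0.61  0.78 -0.15  1.35 -0.34  1.77 -0.52]
1 -75 0 [ 0.509 -0.146  0.241] [ 0.42  0.33 -0.31  1.95  0.13  0.88 -1.27]
1 -75 50 [ 0.544 -0.276  0.258] [ 0.67  0.74 -0.14  1.43 -0.48  1.65 -0.65]
1 -90 0 [ 0.54  -0.142  0.241] [ 0.36  0.37 -0.26  1.89  0.12  0.9  -1.53]
1 -90 50 [ 0.54  -0.277  0.258] [ 0.72  0.68 -0.13  1.54 -0.61  1.51 -0.75]
1 -105 0 [ 0.571 -0.146  0.241] [ 0.27  0.41 -0.17  1.82  0.08  0.92 -1.76]
1 -105 50 [ 0.536 -0.276  0.258] [ 0.76  0.62 -0.13  1.66 -0.74  1.34 -0.84]
1 -120 0 [ 0.6   -0.158  0.241] [ 0.22  0.45 -0.09  1.75  0.05  0.94 -1.98]
1 -120 50 [ 0.533 -0.275  0.258] [ 0.8   0.55 -0.15  1.79 -0.88  1.16 -0.91]
-1 0.0 [-1.18  0.94  1.26  1.94 -1.03  1.11 -2.32]
-1 0.2 [-1.26  0.55  1.29  1.75 -0.55  1.27 -2.68]
-1 -60 0 [ 0.48  -0.158  0.241] [ 1.11  0.54 -1.18  1.96  0.59  1.03  1.76]
-1 -60 50 [ 0.547 -0.275  0.258] [ 1.11  1.09 -1.2   1.3   0.23  1.8   2.04]
-1 -75 0 [ 0.509 -0.146  0.241] [ 0.79  0.42 -0.78  1.92  0.36  0.94  1.67]
-1 -75 50 [ 0.544 -0.276  0.258] [ 1.06  0.88 -0.83  1.4  -0.11  1.58  2.14]
-1 -90 0 [ 0.54  -0.142  0.241] [ 0.71  0.45 -0.72  1.86  0.36  0.96  1.4 ]
-1 -90 50 [ 0.54  -0.277  0.258] [ 1.12  0.82 -0.79  1.51 -0.24  1.4   2.06]
-1 -105 0 [ 0.571 -0.146  0.241] [ 0.65  0.49 -0.66  1.79  0.35  0.98  1.15]
-1 -105 50 [ 0.536 -0.276  0.258] [ 1.18  0.74 -0.76  1.63 -0.38  1.2   2.  ]
-1 -120 0 [ 0.6   -0.158  0.241] [ 0.62  0.53 -0.63  1.72  0.36  1.01  0.91]
-1 -120 50 [ 0.533 -0.275  0.258] [ 1.22  0.66 -0.74  1.76 -0.54  1.    1.96]
```

```bash
python3 - <<'E'
from h import *
G=np.array([.561,.159,.115]); yaw=np.radians(16.8)
p,q=grip2tcp(G,yaw,0,1,.17); env.reach(p,q)
cc=cam("wrist"); im,d=camera("wrist"); cv2.imwrite("pics/w1.png",im); np.save("w1.npy",d)
import pickle; pickle.dump(cc,open("w1.pkl","wb"))
s=env.get_state(); print(s["time"],s["tcp_pos"],s["qpos"].round(2)); print(proj("wrist",[G[0],G[1],.127],cc), proj("wrist",[.542,.1595,.01],cc))
E
```

```text
3.3083 [0.5613191  0.1581533  0.33880239] [ 0.37  0.47 -1.02  1.69  0.43  1.22 -0.45]
[278.01846502 195.19759948] [263.50233516 167.67327664]
```

View pics/w1.png

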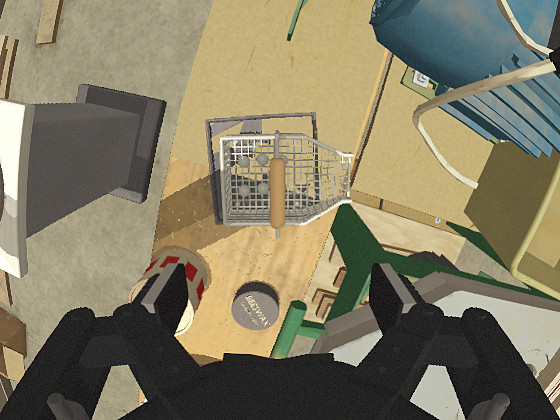

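```bash
python3 - <<'E'
from h import *
import pickle
cc=pickle.load(open("w1.pkl","rb")); im=cv2.imread("pics/w1.png"); hsv=cv2.cvtColor(im,cv2.COLOR_BGR2HSV)
print(hsv[190,270:286].tolist())
m=((hsv[...,1]>95)&(hsv[...,2]>110)&(hsv[...,0]<22)).astype(np.uint8); m2=np.zeros_like(m); m2[145:240,262:292]=m[145:240,262:292]
n,l,st,ce=cv2.connectedComponentsWithStats(m2); k=1+np.argmax(st[1:,4]); print(st[k],ce[k])
ys,xs=np.where(l==k); P=np.array([onz("wrist",x,y,.127,cc)[:2] for x,y in zip(xs,ys)]); c=P.mean(0); w,V=np.linalg.eigh(np.cov((P-c).T))
print("grip",c,V[:,1],np.ptp((P-c)@V,axis=0),"yaw",(np.degrees(np.arctan2(V[1,1],V[0,1])))%180-90)
d=np.load("w1.npy"); print("depth", np.median(d[ys,xs]))
for n,u,v,z in [("lipL",354,153,.045),("lipR",350,203,.045),("rimBL",222,137,.063),("rimBR",219,222,.063),("trayBL",208,121,.012),("trayFL",315,113,.012),("trayBR",220,222,.012),("wax",255,306,.032)]: print(n,onz("wrist",u,v,z,cc).round(3))
E
python3 -c "
import cv2;im=cv2.imread('pics/w1.png')[95:245,190:370];cv2.imwrite('pics/w1c.png',cv2.resize(im,None,fx=4,fy=4,interpolation=2))"
```

```text
[[16, 132, 147], [17, 130, 167], [17, 121, 171], [18, 127, 171], [17, 124, 177], [17, 122, 184], [17, 121, 186], [17, 119, 189], [18, 117, 191], [18, 123, 191], [17, 121, 191], [18, 130, 185], [17, 125, 184], [17, 129, 178], [17, 125, 163], [17, 72, 124]]
[ 262  157   30   83 1386] [276.82611833 202.18975469]
grip [0.561966   0.15200067] [-0.28045959  0.95986583] [0.02715656 0.07675802] yaw 16.28763660369674
depth 0.29390368
lipL [0.636 0.212 0.045]
lipR [0.651 0.155 0.045]
rimBL [0.49  0.188 0.063]
rimBR [0.51  0.094 0.063]
trayBL [0.46  0.197 0.012]
trayFL [0.583 0.243 0.012]
trayBR [0.507 0.075 0.012]
wax [ 0.582 -0.023  0.032]
```

View pics/w1c.png

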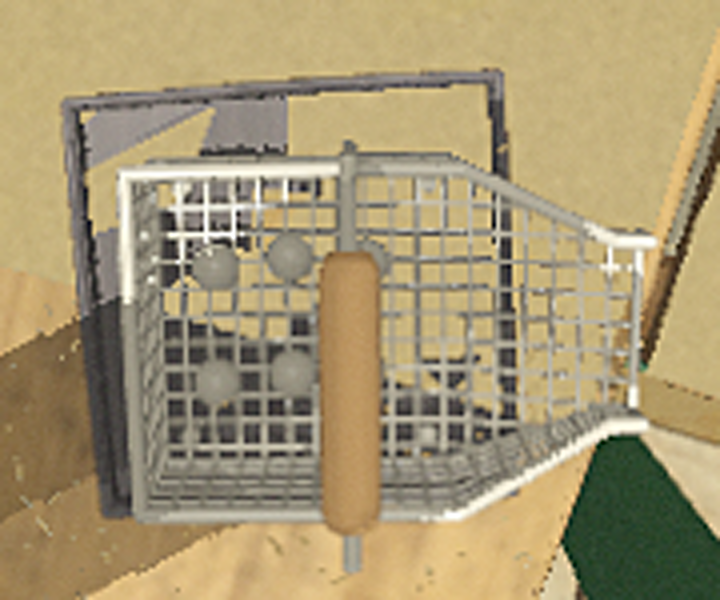

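```bash
python3 - <<'E'
from h import *
import pickle
cc=pickle.load(open("w1.pkl","rb")); g=onz("wrist",277.3,192.9,.127,cc); print(g)
G=np.array([(g[0]+.5615)/2,(g[1]+.159)/2,.115]); yaw=np.radians(16.5); print(G)
np.save("G.npy",np.r_[G,yaw])
p,q=grip2tcp(G,yaw,0,1,.05); env.movel(p,.2,rot=q)
p,q=grip2tcp(G,yaw,0,1,0); print(env.movel(p,.1,stop_force=8))
s=env.get_state(); print(s["tcp_pos"]-p,s["time"]); cc=cam("wrist"); im,d=camera("wrist"); cv2.imwrite("pics/w2.png",im)
im,d=camera("side"); crop(im,205,345,110,250,5,"pics/s2.png")
E
```

```text
[0.55977588 0.16084781 0.127     ]
[0.56063794 0.15992391 0.115     ]
False
[-2.12111448e-05  2.24159144e-04 -1.82364086e-04] 4.7083
```

View pics/w2.png

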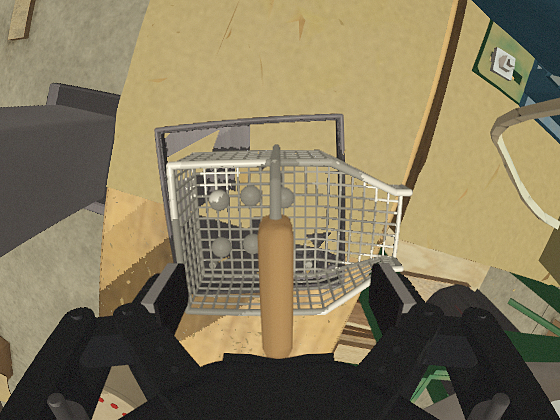

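View pics/s2.png

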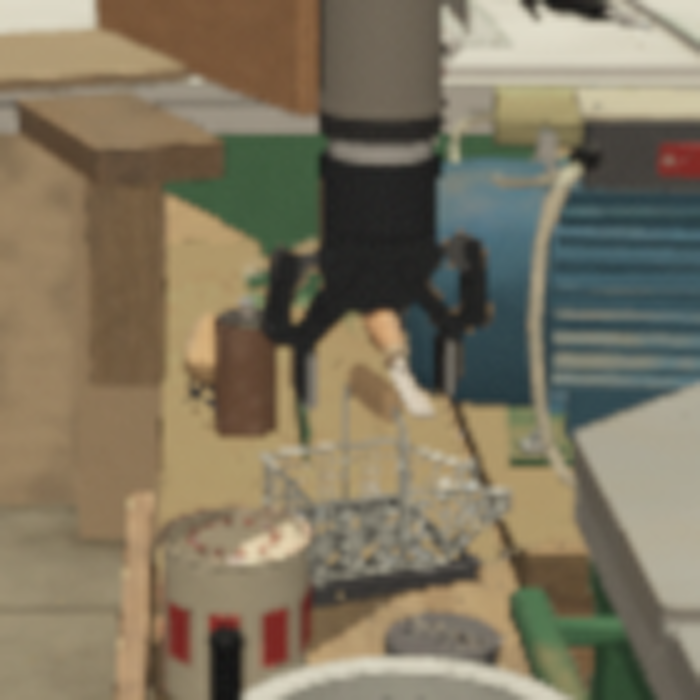

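```bash
python3 - <<'E'
from h import *
G=np.load("G.npy"); yaw=G[3]; G=G[:3]
f0=env.get_state()["force"]; env.grip(0.0,80); s=env.get_state(); print("open",s["opening"],s["force"]-f0)
p,q=grip2tcp(G,yaw,0,1,.03); env.movel(p,.08); s=env.get_state(); print(s["opening"],s["force"]-f0,s["torque"],s["time"])
cc=cam("wrist"); im,d=camera("wrist"); cv2.imwrite("pics/w3.png",im)
im,d=camera("side"); crop(im,205,345,110,250,5,"pics/s3.png")
E
```

```text
open 0.012732957594200714 [-2.17691014 -0.64498724  2.28110978]
0.013122071149278066 [-0.48595972 -0.77914075 -4.34257791] [ 0.03514376  0.01494541 -0.02317338] 5.9917
```

View pics/w3.png

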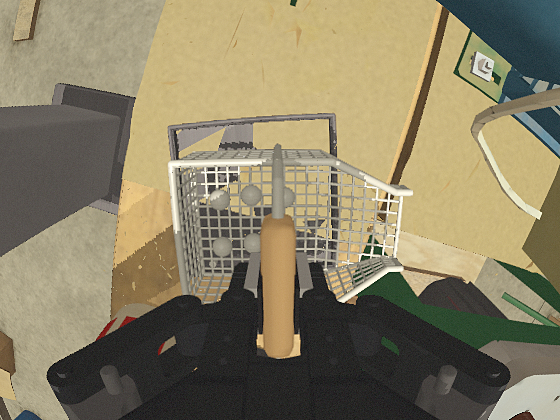

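View pics/s3.png

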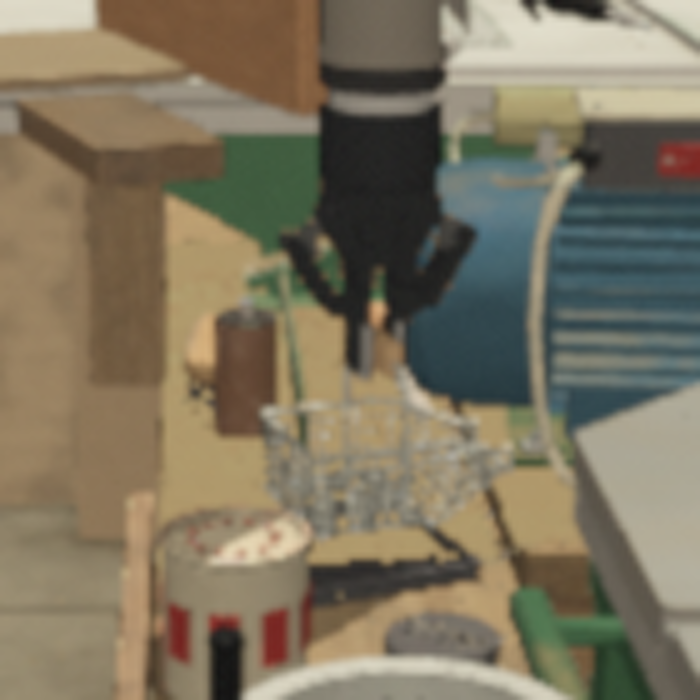

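```bash
python3 - <<'E'
from h import *
G=np.load("G.npy"); yaw=G[3]; G=G[:3]; r=np.radians; D=np.array([.540,-.262,.085])
p,q=grip2tcp(G,yaw,0,1,.155); env.movel(p,.15)
Y=r(-105); h=np.array([np.cos(Y),np.sin(Y),0])
def pose(t,zl,back=.040):
    lip=D-back*h+[0,0,zl]; return grip2tcp(lip2grip(lip,Y,r(t),1),Y,r(t),1)
p1,q1=pose(0,.09); env.movel(p1,.2,rot=q1)
s=env.get_state(); print(s["tcp_pos"]-p1,s["time"],s["opening"],s["qpos"].round(2))
p,q=pose(12,.05); env.movel(p,.08,rot=q)
p,q=pose(20,.028); env.movel(p,.06,rot=q)
s=env.get_state(); print(s["time"],s["force"])
im,d=camera("side"); crop(im,205,365,140,310,4,"pics/s4.png")
im,d=camera("top"); crop(im,290,440,150,250,5,"pics/t4.png")
cc=cam("wrist"); im,d=camera("wrist"); cv2.imwrite("pics/w4.png",im)
E
```

```text
[3.96444230e-05 6.40610958e-04 3.92964558e-05] 9.3417 0.013100992352339531 [ 0.52  0.37 -0.5   1.73  0.2   1.09 -1.87]
10.575 [ 1.39917808 -0.08694032 -2.95572645]
```

View pics/s4.png

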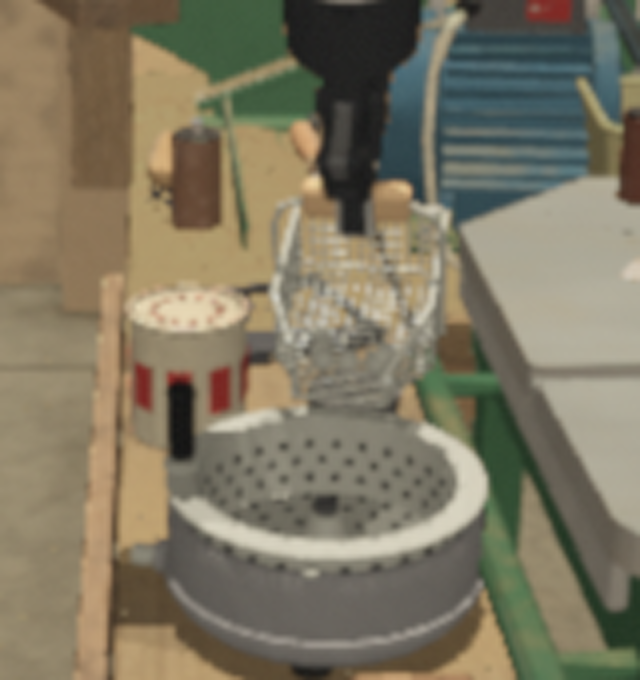

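View pics/t4.png

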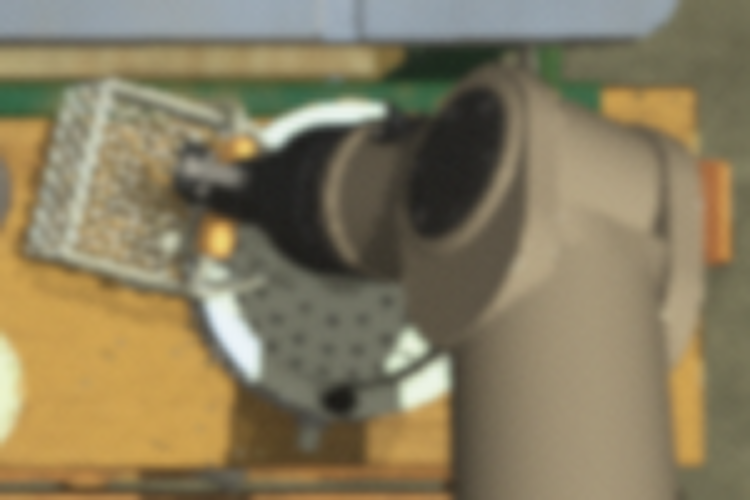

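View pics/w4.png

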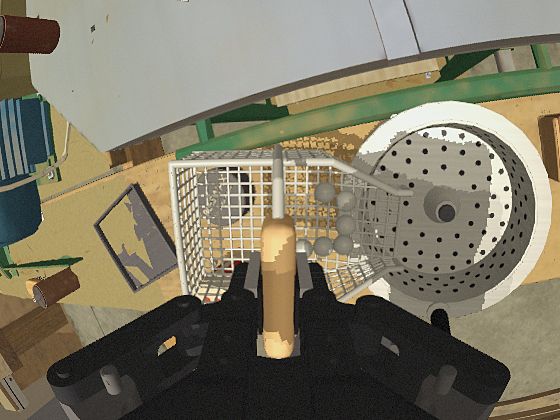

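```bash
python3 - <<'E'
from h import *
r=np.radians; D=np.array([.540,-.262,.085]); Y=r(-105); h=np.array([np.cos(Y),np.sin(Y),0])
def pose(t,zl,back=.040):
    lip=D-back*h+[0,0,zl]; return grip2tcp(lip2grip(lip,Y,r(t),1),Y,r(t),1)
for t,zl,v in [(27,.02,.05),(34,.016,.04),(41,.015,.04),(48,.015,.04)]:
    p,q=pose(t,zl); env.movel(p,v,rot=q)
env.dwell(.5)
s=env.get_state(); print(s["time"],s["force"],s["opening"],s["qpos"].round(2))
im,d=camera("side"); crop(im,205,365,140,310,4,"pics/s5.png")
im,d=camera("wrist"); cv2.imwrite("pics/w5.png",im)
E
```

```text
13.7083 [ 0.29916741 -0.40890819 -2.91782928] 0.012766481971898886 [ 1.13  0.71 -0.71  1.65 -0.4   1.18 -1.13]
```

View pics/s5.png

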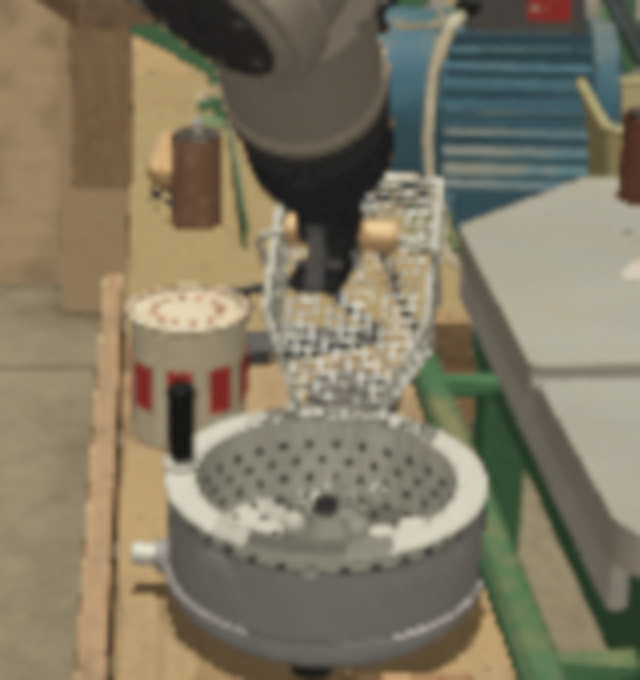

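View pics/w5.png

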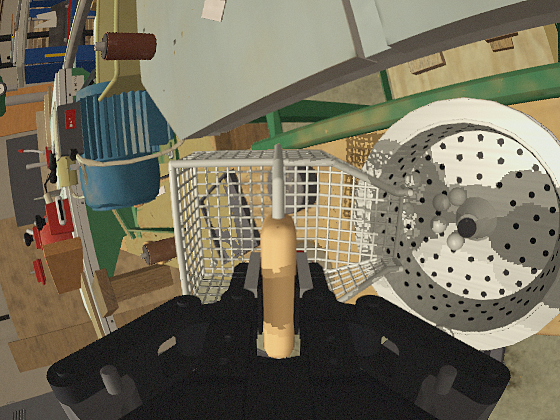

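```bash
python3 - <<'E'
from h import *
im=cv2.imread("pics/w5.png"); crop(im,350,560,90,350,3,"pics/w5d.png"); crop(im,165,410,140,310,3,"pics/w5b.png")
E
```

```text
(no output)
```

View pics/w5d.png

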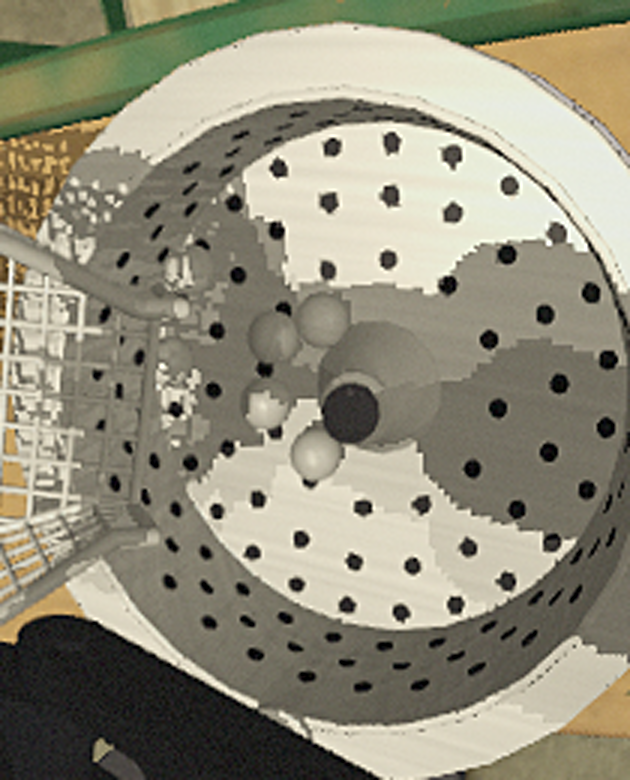

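View pics/w5b.png

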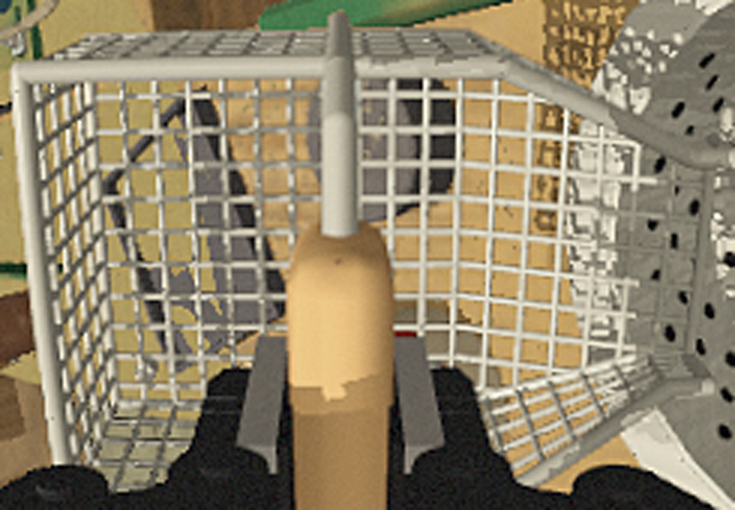

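```bash
python3 - <<'E'
from h import *
r=np.radians; D=np.array([.540,-.262,.085]); Y=r(-105); h=np.array([np.cos(Y),np.sin(Y),0])
def pose(t,zl,back=.040):
    lip=D-back*h+[0,0,zl]; return grip2tcp(lip2grip(lip,Y,r(t),1),Y,r(t),1)
for t,zl,v in [(40,.03,.08),(20,.08,.1),(0,.11,.12)]:
    p,q=pose(t,zl); env.movel(p,v,rot=q)
s=env.get_state(); print(s["time"],s["force"],s["opening"])
im,d=camera("wrist"); cv2.imwrite("pics/w6.png",im); crop(im,300,560,60,350,2.5,"pics/w6d.png")
E
```

```text
15.7917 [-0.53806823 -1.57491796 -2.21293892] 0.012885653067215152
```

View pics/w6d.png

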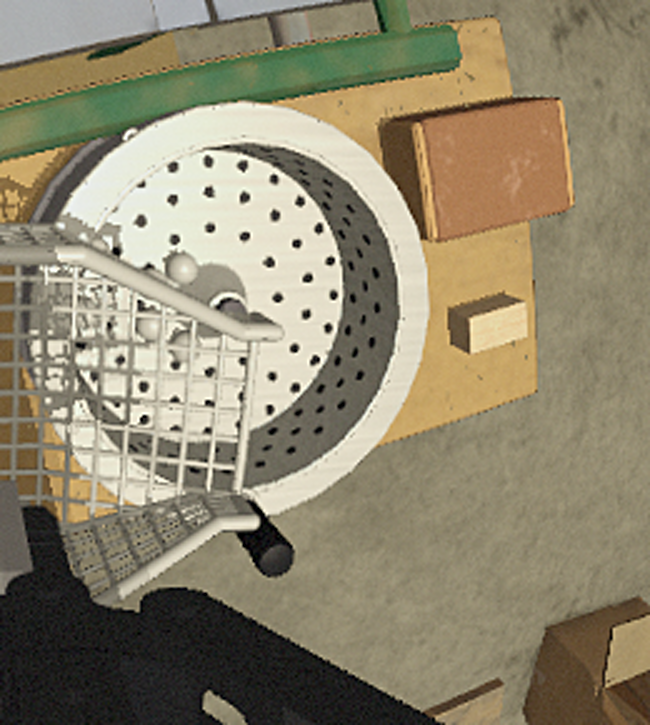

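```bash
python3 - <<'E'
from h import *
G=np.load("G.npy"); yaw=G[3]; G=G[:3]
p,q=grip2tcp(G,yaw,0,1,.155); env.movel(p,.2,rot=q)
im,d=camera("top"); crop(im,315,405,160,245,7,"pics/t7.png")
p,q=grip2tcp(G,yaw,0,1,.03); env.movel(p,.15)
s=env.get_state(); print(s["time"],s["force"],s["opening"])
im,d=camera("wrist"); cv2.imwrite("pics/w7.png",im)
im,d=camera("side"); crop(im,205,345,110,250,5,"pics/s7.png")
E
```

```text
19.1417 [-0.09419602  0.13367998 -2.50572323] 0.012628801527089437
```

View pics/t7.png

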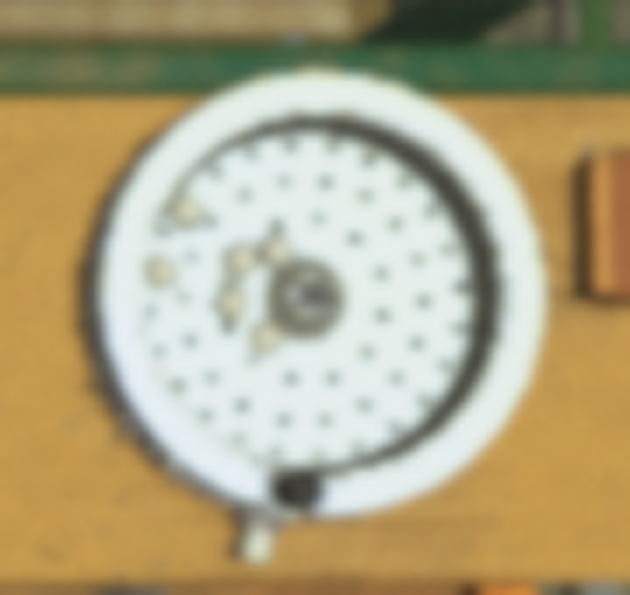

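View pics/w7.png

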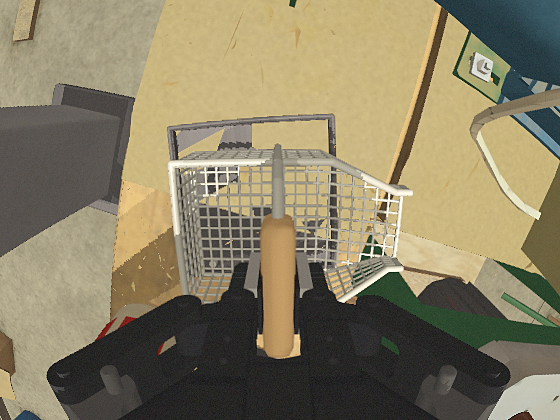

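View pics/s7.png

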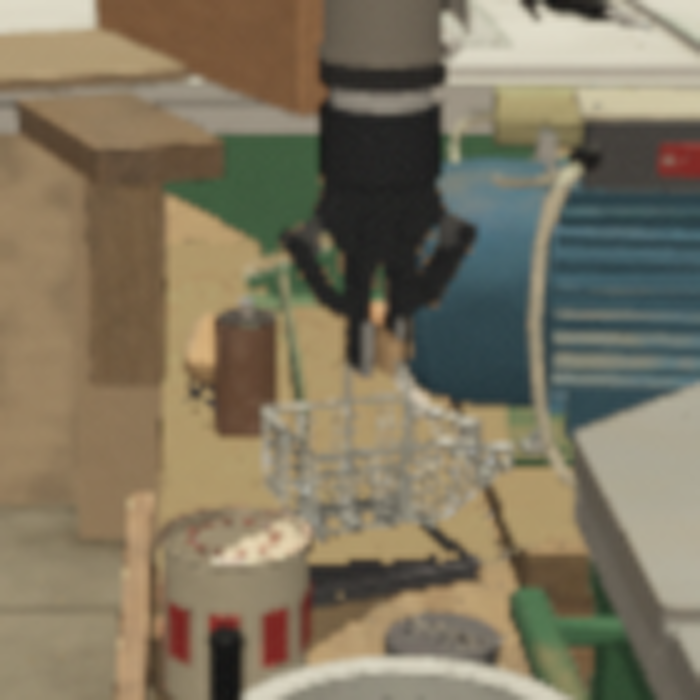

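```bash
python3 - <<'E'
from h import *
G=np.load("G.npy"); yaw=G[3]; G=G[:3]
p,q=grip2tcp(G,yaw,0,1,.005); print(env.movel(p,.08,stop_force=6))
p,q=grip2tcp(G,yaw,0,1,-.003); print(env.movel(p,.02,stop_force=3))
s=env.get_state(); print("dz",s["tcp_pos"]-grip2tcp(G,yaw,0,1)[0],s["force"])
env.grip(.085); env.dwell(.1)
p,q=grip2tcp(G,yaw,0,1,.15); env.movel(p,.15)
s=env.get_state(); print(s["time"],s["opening"])
im,d=camera("wrist"); cv2.imwrite("pics/w8.png",im)
im,d=camera("side"); crop(im,205,345,110,250,5,"pics/s8.png")
im,d=camera("top"); cv2.imwrite("pics/t8f.png",im); crop(im,315,405,160,245,7,"pics/t8.png")
E
```

```text
False
True
dz [0.0003523  0.00032635 0.00010239] [-1.00210067  0.17486465  5.70008067]
21.9917 0.0851366630886944
```

View pics/w8.png

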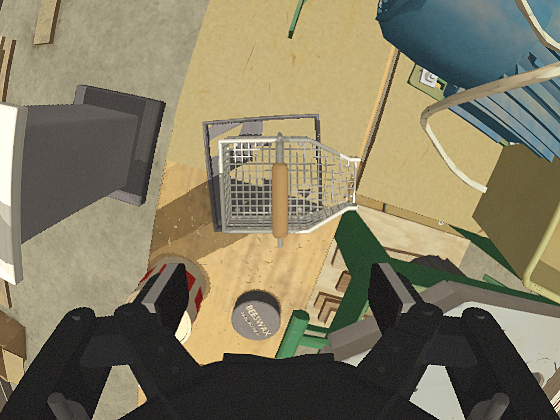

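View pics/s8.png

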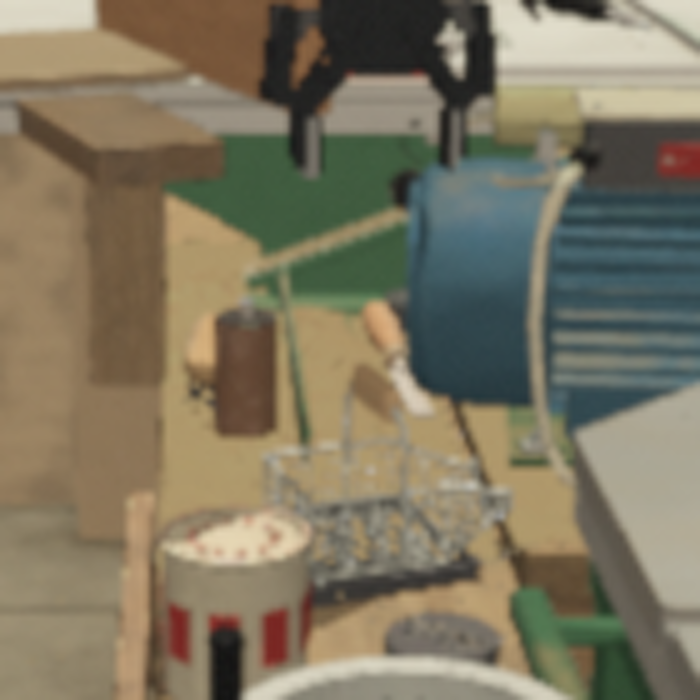

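```bash
python3 - <<'E'
from h import *
import pickle
r=np.radians; D=np.array([.540,-.262,.085])
yaw=r(-20)
p,q=grip2tcp([.50,-.25,.28],yaw,0,1); env.reach(p,q)
env.dwell(.2)
cc=cam("wrist"); im,d=camera("wrist"); cv2.imwrite("pics/w9.png",im); pickle.dump(cc,open("w9.pkl","wb")); np.save("w9.npy",d)
s=env.get_state(); print(s["time"],s["qpos"].round(2),s["tcp_pos"])
print(proj("wrist",D,cc),proj("wrist",[.459,-.242,.136],cc))
E
```

```text
23.925 [ 1.1   0.41 -0.97  1.75  0.37  1.17 -0.32] [ 0.50042235 -0.2490739   0.33402245]
[318.53883596 186.64184019] [229.84570493 209.30622067]
```

View pics/w9.png

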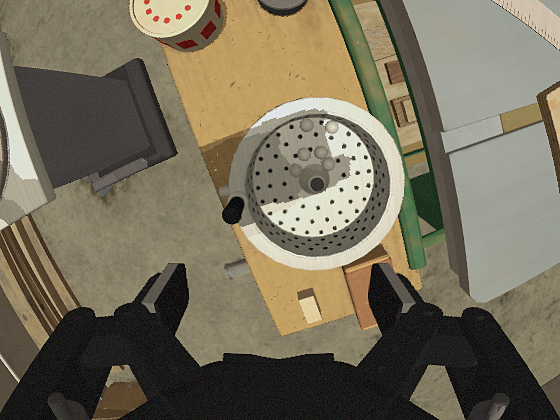

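```bash
python3 - <<'E'
from h import *
import pickle
from scipy.optimize import least_squares
cc=pickle.load(open("w9.pkl","rb")); im=cv2.imread("pics/w9.png"); d=np.load("w9.npy"); hsv=cv2.cvtColor(im,cv2.COLOR_BGR2HSV)
m=((hsv[...,1]<40)&(hsv[...,2]>185)).astype(np.uint8); m2=np.zeros_like(m); m2[95:275,225:410]=m[95:275,225:410]
cs,_=cv2.findContours(m2,cv2.RETR_EXTERNAL,cv2.CHAIN_APPROX_NONE); q=cv2.convexHull(np.vstack([c for c in cs if cv2.contourArea(c)>60])).reshape(-1,2)
P=np.array([onz("wrist",u,v,.085,cc)[:2] for u,v in q])
f=lambda x:np.hypot(*(P-x[:2]).T)-x[2]
o=least_squares(f,[.54,-.262,.09],loss="soft_l1",f_scale=.001); print("rim circle",o.x,len(P),np.abs(f(o.x)).max(), np.median(np.abs(f(o.x))))
cr=im[190:235,210:260]; cv2.imwrite("pics/w9k.png",cv2.resize(cr,None,fx=10,fy=10,interpolation=cv2.INTER_NEAREST))
E
```

```text
rim circle [ 0.54010419 -0.26367059  0.09159971] 55 0.0013717776309858654 0.0001238010454418792
```

View pics/w9k.png

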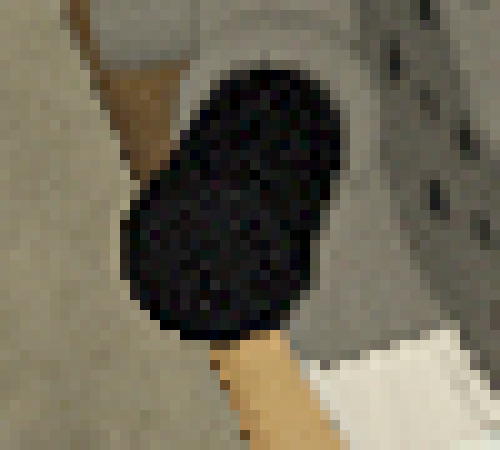

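```bash
python3 - <<'E'
from h import *
import pickle
cc=pickle.load(open("w9.pkl","rb")); D=np.array([.540,-.263])
for u,v,z in [(231.7,214.4,.136),(237.0,204.5,.090)]:
    k=onz("wrist",u,v,z,cc)[:2]; e=k-D; print(k,np.hypot(*e),np.degrees(np.arctan2(e[1],e[0])))
r=np.radians; s0=env.get_state()["qpos"]
for yaw in (-60,-20,16):
  for a in range(166,-220,-45):
    p,q=grip2tcp(np.r_[D+.084*np.array([np.cos(r(a)),np.sin(r(a))]),.115],r(yaw),0,1); j=kin.inverse_kinematics(p,q); print(yaw,a,None if j is None else j.round(2))
E
```

```text
[ 0.45877451 -0.24685648] 0.08281421307979508 168.75897873893982
[ 0.45644688 -0.25022704] 0.08452379923626067 171.30835341458268
-60 166 [ 0.94  0.5  -0.72  2.01  0.46  0.8  -1.09]
-60 121 [ 0.82  0.52 -0.72  1.97  0.47  0.82 -1.21]
-60 76 [ 0.73  0.6  -0.7   1.84  0.49  0.88 -1.25]
-60 31 [ 0.72  0.68 -0.68  1.69  0.51  0.96 -1.2 ]
-60 -14 [ 0.78  0.72 -0.67  1.6   0.51  1.   -1.1 ]
-60 -59 [ 0.88  0.71 -0.67  1.63  0.5   0.98 -1.  ]
-60 -104 [ 0.97  0.64 -0.67  1.76  0.49  0.92 -0.96]
-60 -149 [ 1.    0.55 -0.69  1.91  0.47  0.84 -0.98]
-60 -194 [ 0.94  0.5  -0.72  2.01  0.46  0.8  -1.09]
-20 166 [ 1.04  0.54 -0.85  2.    0.55  0.84 -0.47]
-20 121 [ 0.91  0.57 -0.85  1.97  0.56  0.86 -0.59]
-20 76 [ 0.82  0.65 -0.84  1.84  0.59  0.93 -0.63]
-20 31 [ 0.81  0.73 -0.82  1.68  0.62  1.01 -0.58]
-20 -14 [ 0.87  0.77 -0.81  1.6   0.62  1.05 -0.48]
-20 -59 [ 0.96  0.75 -0.81  1.63  0.61  1.03 -0.38]
-20 -104 [ 1.06  0.68 -0.81  1.75  0.59  0.97 -0.34]
-20 -149 [ 1.1   0.6  -0.83  1.91  0.56  0.89 -0.36]
-20 -194 [ 1.04  0.54 -0.85  2.    0.55  0.84 -0.47]
16 166 [ 1.12  0.59 -0.96  2.    0.63  0.89  0.09]
16 121 [ 0.99  0.62 -0.97  1.96  0.65  0.91 -0.03]
16 76 [ 0.9   0.7  -0.95  1.83  0.68  0.98 -0.07]
16 31 [ 0.88  0.78 -0.94  1.68  0.71  1.06 -0.02]
16 -14 [ 0.93  0.82 -0.93  1.59  0.72  1.1   0.09]
16 -59 [ 1.03  0.81 -0.93  1.62  0.71  1.08  0.18]
16 -104 [ 1.13  0.73 -0.93  1.75  0.68  1.02  0.22]
16 -149 [ 1.17  0.65 -0.94  1.9   0.65  0.93  0.19]
16 -194 [ 1.12  0.59 -0.96  2.    0.63  0.89  0.09]
```

```bash
python3 - <<'E'
from h import *
import pickle
cc=pickle.load(open("w9.pkl","rb")); d=np.load("w9.npy")
c,R,t=cc
for u,v in [(345,20),(365,60),(390,110),(415,230),(318,270)]:
    o,dr=ray("wrist",u,v,cc); dc=R@dr; print(u,v,(o+dr*d[v,u]/dc[2]).round(3))
r=np.radians; yaw=r(-80); K=[.457,-.246]
p,q=grip2tcp([*K,.24],yaw,0,1); env.movel(p,.15,rot=q)
p,q=grip2tcp([*K,.118],yaw,0,1); print(env.movel(p,.1,stop_force=6))
f0=env.get_state()["force"]
im,d=camera("wrist"); cv2.imwrite("pics/w10.png",im)
env.grip(0.0,20); s=env.get_state(); print(s["time"],s["opening"],s["force"]-f0,s["tcp_pos"]-p,s["qpos"].round(2))
im,d=camera("wrist"); cv2.imwrite("pics/w11.png",im)
E
```

```text
345 20 [ 0.633 -0.102  0.048]
365 60 [ 0.638 -0.152  0.047]
390 110 [ 0.649 -0.215  0.043]
415 230 [ 0.641 -0.364  0.048]
318 270 [ 0.507 -0.396  0.001]
False
27.175 0.015221347452649497 [-1.26524088 -0.14265621  1.65162849] [ 1.02735690e-04 -5.67858191e-05  1.34560649e-04] [ 0.91  0.48 -0.67  2.    0.42  0.79 -1.4 ]
```

View pics/w10.png

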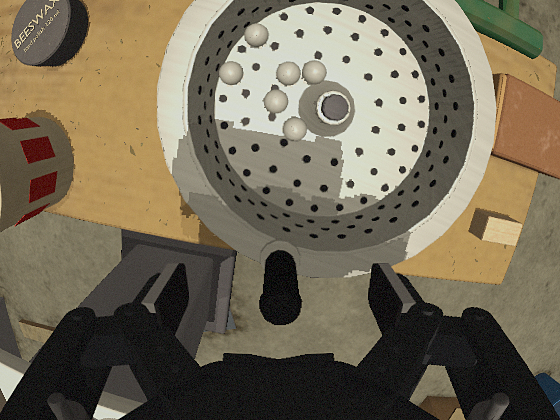

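View pics/w11.png

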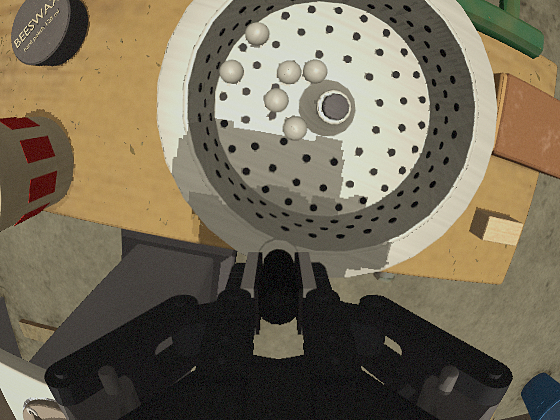

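```bash
cat > turn.py <<'E'
from h import *
import sys
D=np.array([.540,-.263]); yaw=np.radians(-80)
a0=float(sys.argv[1]); a1=float(sys.argv[2]); step=-15 if a1<a0 else 15
a=a0
while abs(a-a1)>1e-6:
    a=a+step if abs(a1-a)>15 else a1
    p,q=grip2tcp([*(D+.0845*np.array([np.cos(np.radians(a)),np.sin(np.radians(a))])),.118],yaw,0,1); env.movel(p,.09,rot=q)
    s=env.get_state(); f=s["force"]; print(a,f.round(1),round(s["opening"],4),round(s["time"],1))
    if np.linalg.norm(f)>35: print("stop"); break
im,d=camera("wrist"); cv2.imwrite("pics/"+sys.argv[3],im)
E
python3 turn.py 168.4 123.4 w12.png
```

```text
153.4 [-1.1  0.9  3.2] 0.0152 27.6
138.4 [-1.7  1.5  5.3] 0.0153 28.0
123.4 [-1.2  1.9  6.1] 0.0155 28.4
```

View pics/w12.png

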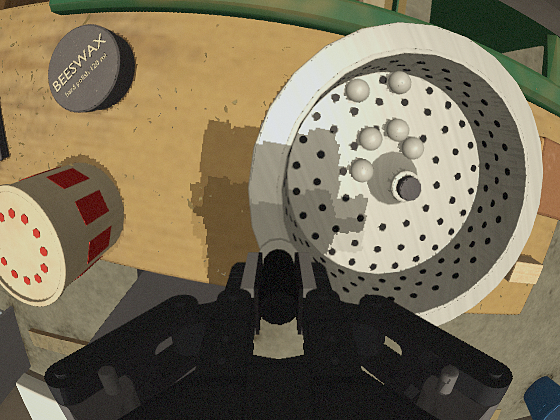

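```bash
python3 turn.py 123.4 -71.6 w13.png
```

```text
108.4 [-0.3  2.3  5.6] 0.0154 28.9
93.4 [0.3 2.3 4.9] 0.0155 29.2
78.4 [0.9 1.  5.6] 0.0155 29.6
63.400000000000006 [0.2 0.8 6.1] 0.0152 30.0
48.400000000000006 [0.6 0.  6.6] 0.0154 30.4
33.400000000000006 [-0.2 -0.5  6.8] 0.0152 30.8
18.400000000000006 [0.3 0.  6.1] 0.0159 31.2
3.4000000000000057 [-0.3 -0.8  6.3] 0.0154 31.6
-11.599999999999994 [-1.9  0.5  6. ] 0.0154 32.0
-26.599999999999994 [-1.8  0.5  9. ] 0.0155 32.4
-41.599999999999994 [-3.8  3.1 10. ] 0.0155 32.8
-56.599999999999994 [-3.5  4.7 10.1] 0.0154 33.2
-71.6 [-2.6  5.2  9.8] 0.0153 33.5
```

View pics/w13.png

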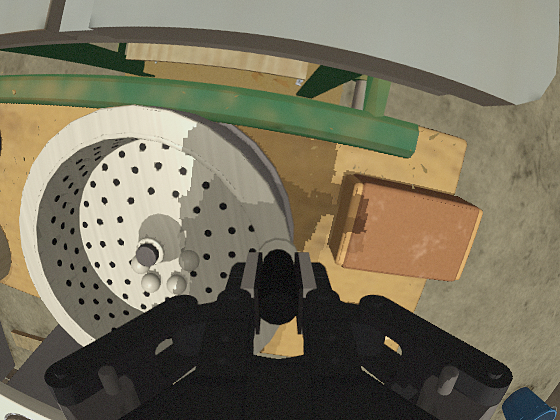

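```bash
python3 turn.py -71.6 -205.6 w14.png
```

```text
-86.6 [-1.5  7.3  9.8] 0.0151 34.0
-101.6 [1.8 6.9 7.8] 0.0156 34.4
-116.6 [2.4 6.7 5.6] 0.0153 34.8
-131.6 [4.3 5.5 4.8] 0.0153 35.2
-146.6 [5.5 3.9 2.9] 0.016 35.6
-161.6 [6.5 2.6 1.9] 0.0154 36.0
-176.6 [6.3 0.6 1.4] 0.0151 36.3
-191.6 [ 3.2 -0.8  3.3] 0.0155 36.7
-205.6 [ 1.4 -0.2  6.9] 0.0153 37.1
```

View pics/w14.png

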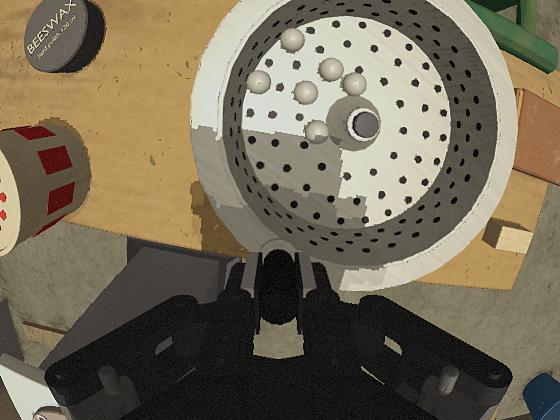

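```bash
python3 - <<'E'
from h import *
env.grip(.085); env.dwell(.2)
p=env.get_state()["tcp_pos"].copy(); env.movel(p+[0,0,.15],.12); 
p,q=grip2tcp([.42,-.12,.33],np.radians(-80),0,1)
try: env.reach(p,q)
except Exception as e: print(e)
env.dwell(.5); s=env.get_state(); print(s["time"],s["force"],s["tcp_pos"])
im,d=camera("top"); cv2.imwrite("pics/t15.png",im); crop(im,185,445,150,250,3,"pics/t15c.png")
hsv=cv2.cvtColor(im,cv2.COLOR_BGR2HSV); a=(hsv[222:240,340:372,2]<90); ys,xs=np.where(a); k=onz("top",xs.mean()+340,ys.mean()+222,.136); print(k,np.degrees(np.arctan2(k[1]+.262,k[0]-.540)),np.hypot(k[1]+.262,k[0]-.540))
im,d=camera("side"); cv2.imwrite("pics/s15.png",im)
E
```

```text
40.5167 [-0.21442637  0.47581395 -0.07932964] [ 0.42003216 -0.12020197  0.38378583]
[ 0.465202  -0.2230685  0.136    ] 152.50353903959154 0.08432320750446304
```

View pics/t15c.png

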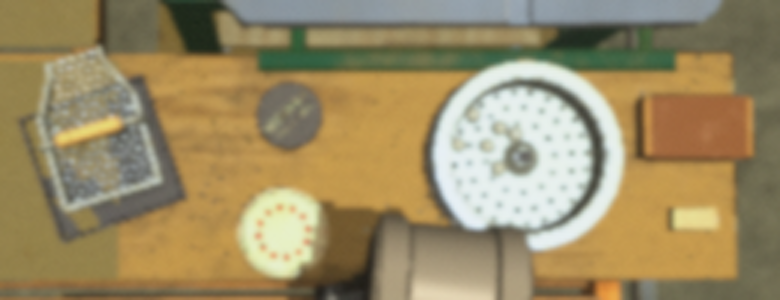

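View pics/s15.png

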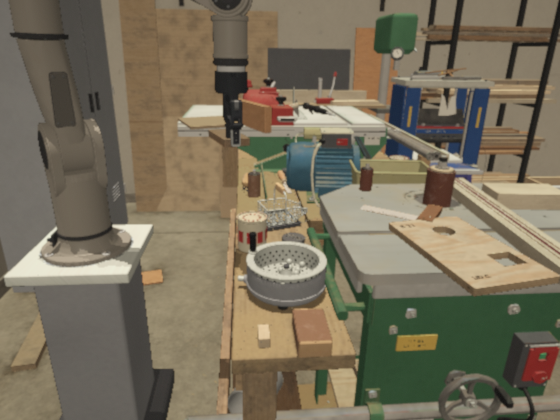

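```bash
python3 - <<'E'
from h import *
job.job_done(); print(env.get_state()["time"])
E
```

```text
the job is handed in; nothing more can be done
the job is handed in; nothing more can be done
```

The job is done and handed in at about 41 s of the allowed 72 s. The interface gives no verdict, so what follows rests on my own checks.

**What I did**
- I picked up the basket by its handle and poured through the spout, tipping to 48° with the lip about 15 mm above the drum's rim.
- I lowered the empty basket back onto its pick-up spot in the drip tray.
- I gripped the knob and led it clockwise through 374° (about 6.5 rad). The wrist force stayed under about 13 N, so the drum ran free.

**Last checks**
- **Balls:** after the turn, the wrist picture shows six balls on the drum floor.
- **Basket:** it touched down within 0.5 mm of its pick-up pose and looks flat and empty in the tray.
- **Drum:** the top view puts the knob at about 152°, against the 154° I commanded and about 168° at the start, so just over one full turn. The arm partly covered the knob in that view, so I rely more on the commanded path. I saw no sign of the drum still moving, but I did not measure its speed.
- **Bystanders:** they look unmoved in the before and after pictures; I did not measure them again.
- **Gripper:** it is clear of everything, with the tool force near zero.

The top and wrist views disagreed by about 1.5 mm on the drum's centre and 2–3° on the knob's starting angle. Neither mattered for the turn.

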